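# Comb the scattered punches into a tight row

### The arm

A 7-joint arm with a two-finger parallel gripper is mounted at the origin on the work surface. World frame = base frame: x ahead of the robot, y to its left, z up, the work surface at z = 0. Lengths are in m, angles in degrees, forces in N, time in s.
With the tool pointing down it reaches from about 0.425 to 0.875 m from the base axis. Payload 4.7 kg.
Tool frame: the origin (TCP) lies where the fingers leave the gripper's body, on its centre line; the fingertips stand 70 mm ahead of it and the grasp point (between the pads) lies 51 mm ahead of it (env.tip_reach is the distance from the TCP to the fingertips, in m); z points along the fingers, x is the direction in which the jaws open and shut, and the axes are right-handed (so a half turn about z gives the same grasp; the last joint's range is limited). The gripper opens to 87 mm and grips with 3 to 60 N. Pads are 19 mm wide; open, the fingers measure 117 mm over their backs; the gripper's body (75 mm by 190 mm) begins 51 mm behind the grasp point.
Start: joints at [64.12, 18.392, -4.016, 83.108, 1.295, 78.541, -3.26], TCP at [0.292, -0.581, 0.292] pointing down, gripper open.
Joint ranges: [-163.93, 163.93], [-17.29, 119.83], [-79.2, 71.16], [3.27, 140.29], [-89.18, 269.18], [5.43, 117.66], [-154.24, 154.24]. Speed limits (degrees/s): [147.25, 147.25, 180, 180, 180, 180, 180].

### API

Orientations are given as [roll, pitch, yaw] about the fixed x, y, z axes, in that order (R = Rz(yaw) Ry(pitch) Rx(roll)).
In Python, from cell import env, optics, order gives the robot as it stands.
- The arm moves only by the shell command python3 -m creep 'ROWS' [FORCE]. ROWS is JSON, a list of rows, each a list of 7 numbers: the shift along the tool's x, y, z in cm, then the turn, a rotation vector about the tool's x, y, z in rad, then the opening, from 0 (shut) to 1 (fully open). A call has 1 to 20 rows; each row shifts and turns the pose as measured when the row begins, along the tool's axes as they then stand; what a row does not reach is not made up. A row lasts 1/10 s, in which the tool goes at most 50 mm and 8.59 degrees, less where a joint would pass 70% of its speed; a pose out of reach is approached as far as the arm can. A call with a gripper value outside its range is refused whole. The fingers move at their own pace and stop on an object; FORCE is the grip in N (left out, the last holds). Time passes only in rows, so rows that do not move let the fingers close. It gives the time, the measured TCP pose, the force and the opening at its end, in the units of the state.
- env.get_obs(): the state, without advancing time (a new reading comes with each control period).
- optics.read_camera(name): name is "side" or "top" or "wrist"; returns a dict with "frame" (400x640x3 uint8, blue, green, red), "z_map" (400x640 float32, m along the optical axis (not along the pixel's ray), 0 where there is no reading), "fx", "fy", "cx", "cy" (pixels), "distortion" ([k1, k2, p1, p2, k3] as OpenCV has them; the pictures are not rectified), "R" (3x3) and "t" (3): a world point X has camera coordinates R X + t; the wrist camera has in their place "hand_eye" (4x4, takes a point from camera to tool coordinates, whose origin is the TCP and whose axes are the tool frame's). Camera axes: x right, y down, z forward; pixel columns grow to the right and rows downward; lengths in m; the calibration is good to about 2 mm. A picture is of the moment at which its call begins: read the wrist's pose just before it.
- order.sign_off(): hands the job in, once; it reports no verdict.
The state is a dict: "time_s": time; "qpos": joint angles; "joint_velocities": joint speeds; "effort": joint torques, N m; "tool_pos": TCP position; "tool_rot": TCP orientation; "force": force on the tool from outside, world axes, zero at the start; "wrist_torque": the same for the moment, N m; "grip_width": finger opening in m.
Only numpy, scipy, OpenCV 4.12 (cv2) and the standard library are available. Lean on these libraries where they do the work, as an engineer would, in place of code of your own. Each camera call takes 0.05 s, during which the arm holds its last target. There are 200 camera calls.

### The job

Pick up the little upright rake from its plywood board and use its tines to comb the four scattered punches down the wooden tray, square with it and side by side, into one tight row against the dark stop bar, whose place along the tray you must find by feel or sight. Lean on the row for about half a second with a steady push of about 12 newtons (never over 18 on a punch), then stand the rake back on its board and let go. Do not bang or grind the rake into the tray, touch the punches with the rake only, keep them lying in the tray, and leave everything else where it is.

Things in the scene. Friction and masses are not known exactly. Their poses are not given: they have to be found in the camera images.
- tray: fixed shallow wooden tray, 176 mm (its x) by 350 mm (its y) outside, 30 mm high; walls and floor 8 mm thick. Origin at the centre of its underside, on the table. A stop bar lies across it near its -y end; comb towards -y. Clear of punches at first: its +y end, from y = 0.095 to the end wall's inner face at y = 0.167.
- tray_end (a point): on the tray floor at the middle of the inner face of its -y end wall (tray y = -0.167); axes as the tray's. The dark wooden stop bar (156 x 16 mm, 18 mm high) is clamped across the tray near here: its +y face, where the row belongs, is 16 to 56 mm in +y from this point, differs each time and is not measured. It stays put under the allowed push.
- rod1: loose square steel punch: shank 12 x 12 mm, 110 mm long over all (the last 18 mm at its +x end is a 7 mm square nose), 0.1 to 0.15 kg. Origin at its centre, x along it, z up; lies on the tray floor. The one nearest the tray's +y end, so the rake meets it first and it ends up farthest from the stop. It slides when pushed, and does not roll.
- rod2: loose square steel punch: shank 12 x 12 mm, 110 mm long over all (the last 18 mm at its +x end is a 7 mm square nose), 0.1 to 0.15 kg. Origin at its centre, x along it, z up; lies on the tray floor. Second from the +y end. It slides when pushed, and does not roll.
- rod3: loose square steel punch: shank 12 x 12 mm, 110 mm long over all (the last 18 mm at its +x end is a 7 mm square nose), 0.1 to 0.15 kg. Origin at its centre, x along it, z up; lies on the tray floor. Third from the +y end. It slides when pushed, and does not roll.
- rod4: loose square steel punch: shank 12 x 12 mm, 110 mm long over all (the last 18 mm at its +x end is a 7 mm square nose), 0.1 to 0.15 kg. Origin at its centre, x along it, z up; lies on the tray floor. Nearest the stop bar. All four together take 2 to 4 N to slide along. It slides when pushed, and does not roll.
- rake: the loose rake, 0.25 kg; origin at its middle, level with the tine tips; x along the head, z up. Wooden head 122 (x) by 42 (y) mm, from 28 to 42 mm above the tips. Steel tines 6 mm thick in two staggered rows at y = -14 mm (seven, x -54 to 54 mm) and +14 mm (six): its pushing faces are 17 mm either side of its middle. It stands on its tines by itself.
- rake_grip (a point): centre of the rake's upright grip, a wooden block 36 mm (rake x) by 26 mm (rake y) by 52 mm high, on top of the head; this point is 68 mm above the tine tips, the block spans 42 to 94 mm above them. Axes as the rake's. Best gripped across its 26 mm width, fingers closing along the rake's y.
- rest_top (a point): centre of the top of the fixed plywood board, 170 mm (x) by 120 mm (y), 12 mm thick, on which the rake stands with its x along the board's, top 12 mm above the table
- wrench: a wrench; a bystander, loose on the table, to be left alone. Origin at its underside.
- screwdriver: a screwdriver; a bystander, loose on the table, to be left alone. Origin at its underside.
- bearing: a bearing ring, 42 mm across; a bystander, loose on the table, to be left alone. Origin at its underside.
- pulley: a pulley, 60 mm across, 30 mm high; a bystander, loose on the table, to be left alone. Origin at its underside.
- socket: a socket, 26 mm across, 34 mm high; a bystander, loose on the table, to be left alone. Origin at its underside.
- oilcan: an oil can, 64 mm across, 110 mm high; a bystander, loose on the table, to be left alone. Origin at its underside.
- hammer: a hammer; a bystander, loose on the table, to be left alone. Origin at its underside.
Not all that is in view belongs to the job. What is shaped like the rake but green or turquoise is not meant.

How it is judged (in metres and radians):
On the way, in this order (a step that is already met when the one before it is completed fails the run):
1. the rake is lifted clear of its board (z of rake in the frame of rest_top above 0.03 m), for 0.1 s.
2. the rake presses the row on the stop: punches square within 4 degrees and side by side, over 7 N on the first punch, over 4 N reaching the stop (the floor takes the rest) (contact force between rake and rod1 above 7 N and contact force between rod4 and tray above 4 N and angle between the x axis of each of rod1, rod2, rod3, rod4 and the x axis of tray, either way round below 0.07 rad and y of rod1 in the frame of rod2 between 0.0085 and 0.0155 m and y of rod2 in the frame of rod3 between 0.0085 and 0.0155 m and y of rod3 in the frame of rod4 between 0.0085 and 0.0155 m and z of each of rod1, rod2, rod3, rod4 in the frame of tray below 0.018 m), for 0.3 s.
At the end, for the whole second after the job is handed in: The four punches lie still on the tray floor at its stop end, within 4 degrees of square with the tray, neighbours' centres at most 15.5 mm apart across the row (12 is touching); the rake stands upright, still and released on its board, within 50 mm of its centre (angle between the x axis of each of rod1, rod2, rod3, rod4 and the x axis of tray, either way round below 0.07 rad and y of rod1 in the frame of rod2 between 0.0085 and 0.0155 m and y of rod2 in the frame of rod3 between 0.0085 and 0.0155 m and y of rod3 in the frame of rod4 between 0.0085 and 0.0155 m and z of each of rod1, rod2, rod3, rod4 in the frame of tray below 0.018 m and y of rod4 in the frame of tray below -0.1 m and linear speed of each of rod1, rod2, rod3, rod4, rake below 0.01 m/s and horizontal distance between rake_grip and rest_top below 0.05 m and z of rake in the frame of rest_top between -0.006 and 0.006 m and angle between rake's own z axis and vertical below 0.1 rad).
It fails at once if the rake pushes a punch with more than 18 N (contact force between rake and rod1 above 18 N or contact force between rake and rod2 above 18 N or contact force between rake and rod3 above 18 N or contact force between rake and rod4 above 18 N).
It fails at once if the rake presses or hits the tray with more than 60 N (contact force between rake and tray above 60 N).
It fails at once if the gripper or arm touches a punch (contact force between any of the fingers, the arm and rod1 above 0.5 N or contact force between any of the fingers, the arm and rod2 above 0.5 N or contact force between any of the fingers, the arm and rod3 above 0.5 N or contact force between any of the fingers, the arm and rod4 above 0.5 N).
It fails at once if a punch is lifted off the tray floor (z of any of rod1, rod2, rod3, rod4 in the frame of tray above 0.04 m).
It fails at once if a bystander is shifted by more than 15 mm (distance of any of wrench, screwdriver, bearing, pulley, socket, oilcan, hammer from where it was at the start of the episode above 0.015 m).
It also fails if it takes over 72 s, if anything falls off the work surface, if the arm or the gripper's body presses on something with over 40 N, if the wrist force passes 120 N, or if a joint passes its speed limit or range.

## Working session

There is one attempt and no reset: what is moved stays moved. The work goes in short steps, Python scripts to look and compute and a shell command to move; the robot and the scene stay as the last step left them, time stands still between calls to the robot, and variables do not carry over. Pictures are saved under pics/ and viewed, on a budget of 10 in all, crops included, one or two more only if the job needs it, and the job is handed in when it is done.

```bash
ls; mkdir -p pics; cat > h.py <<'E'
import numpy as np, cv2
from cell import env, optics, order
from scipy.spatial.transform import Rotation as Ro
def cam(n):
    o=env.get_obs(); c=optics.read_camera(n)
    c['K']=np.array([[c['fx'],0,c['cx']],[0,c['fy'],c['cy']],[0,0,1.]]); c['d']=np.array(c['distortion'],float)
    if 'hand_eye' in c:
        T=np.eye(4);T[:3,:3]=Ro.from_euler('xyz',o['tool_rot'],degrees=True).as_matrix();T[:3,3]=o['tool_pos']
        W=T@np.array(c['hand_eye']); c['Rwc'],c['o']=W[:3,:3],W[:3,3]
    else:
        c['Rwc']=np.array(c['R']).T; c['o']=-c['Rwc']@np.array(c['t'])
    return c
def ray(c,uv,z):
    p=cv2.undistortPoints(np.array(uv,float).reshape(-1,1,2),c['K'],c['d']).reshape(-1,2)
    r=np.c_[p,np.ones(len(p))]@c['Rwc'].T
    return c['o']+r*((z-c['o'][2])/r[:,2])[:,None]
def cloud(c):
    v,u=np.mgrid[:400,:640]; p=cv2.undistortPoints(np.stack([u,v],-1).reshape(-1,1,2).astype(float),c['K'],c['d']).reshape(-1,2)
    z=c['z_map'].reshape(-1,1); return ((np.c_[p,np.ones(len(p))]*z)@c['Rwc'].T+c['o']).reshape(400,640,3)
E
python3 - <<'E'
from h import *
print(env.get_obs())
for n in ('top','side'):
    c=cam(n); cv2.imwrite(f'pics/{n}0.png',c['frame']); print(n,c['o'],c['Rwc'][:,2])
    np.savez(f'{n}0.npz',**{k:c[k] for k in('K','d','Rwc','o','z_map','frame')})
E
```

```text
pics
{'time_s': 0.0, 'qpos': array([64.12042878, 18.43868435, -4.01471215, 83.17580647,  1.29556866,
       78.54085309, -3.26120089]), 'joint_velocities': array([-0.05087884,  0.03927517,  0.06751201, -0.05200047, -0.03774228,
        0.00449906, -0.02679759]), 'effort': array([-4.44849156e-04, -4.91285205e+01, -4.04353375e-01, -3.12534142e+01,
       -6.40333747e-02,  4.37283854e-02,  1.66683817e-04]), 'tool_pos': array([ 0.29168796, -0.58039811,  0.29115761]), 'tool_rot': array([ 1.79993363e+02,  1.10070646e-01, -6.33125304e+01]), 'force': array([-0.8295339 ,  0.29602266,  0.64099374]), 'wrist_torque': array([0.03163476, 0.00842296, 0.0361621 ]), 'grip_width': 0.0875694634835257}
top [0.45877582 0.00659287 1.16549525] [ 0.04232951  0.02001274 -0.99890325]
side [0.06686964 0.70728617 1.03160195] [ 0.35539452 -0.54453216 -0.75972328]
```

View pics/top0.png

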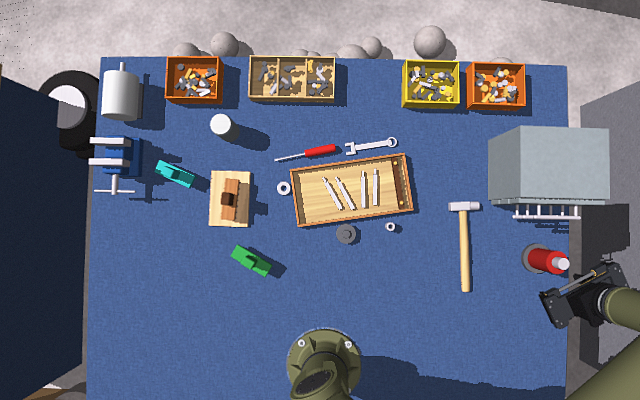

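View pics/side0.png

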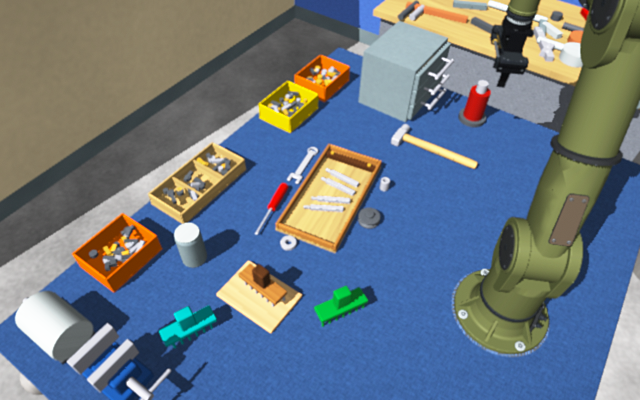

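The top view shows the rake at (231,200) on its board. The tray spans (290–412, 153–226), with the dark stop bar at its right (-y) end near x≈403. The punches are at x≈332–377. The side view agrees, and the green and turquoise rakes are decoys.

```bash
python3 - <<'E'
from h import *
c=dict(np.load('top0.npz')); P=cloud(c); Z=P[...,2]
np.set_printoptions(precision=4,suppress=True)
def rect(m,name,z=None):
    vu=np.argwhere(m); xy=P[m][:,:2].astype(np.float32); r=cv2.minAreaRect(xy)
    print(name,m.sum(),'c',np.round(r[0],4),'s',np.round(r[1],4),'a',round(r[2],2),'z',np.median(Z[m])); 
    return r
def box(u0,u1,v0,v1):
    m=np.zeros((400,640),bool); m[v0:v1,u0:u1]=1; return m
print('table z',np.median(Z[box(200,280,280,320)]))
rect(box(282,418,146,234)&(Z>.02)&(Z<.04),'tray rim')
rect(box(203,258,165,232)&(Z>.006)&(Z<.02),'board')
rect(box(203,258,165,232)&(Z>.025+.012)&(Z<.064),'rake head')
rect(box(203,258,165,232)&(Z>.09),'grip')
# rods by brightness
g=c['frame'].min(2)
m=(box(295,398,160,222)&(g>170)).astype(np.uint8)
n,l,s,ce=cv2.connectedComponentsWithStats(m)
for i in range(1,n):
    if s[i,4]>30:
        pts=np.argwhere(l==i)[:,::-1]; X=ray(c,pts,.020)[:,:2].astype(np.float32); r=cv2.minAreaRect(X); print('rod',s[i],np.round(r[0],4),np.round(r[1],4),r[2])
im=cv2.resize(c['frame'][140:240,195:425],None,fx=3.4,fy=3.4,interpolation=cv2.INTER_CUBIC); cv2.imwrite('pics/crop1.png',im)
E
```

```text
table z -0.0001907302878594308
tray rim 1821 c [ 0.5339 -0.068 ] s [0.2626 0.3674] a 1.5 z 0.027251347024816353
board 1477 c [0.4977 0.3129] s [0.1394 0.1705] a 89.25 z 0.011709893962506657
rake head 480 c [0.4939 0.2923] s [0.0436 0.122 ] a 85.01 z 0.053600042833283124
grip 141 c [0.4758 0.1567] s [0.302  0.0352] a 82.35 z 0.10542167785699119
rod [373 169   4  36 131] [ 0.544 -0.138] [0.1056 0.009 ] 1.0719165802001953
rod [361 170   4  38 133] [ 0.5371 -0.102 ] [0.1116 0.009 ] 1.1586356163024902
rod [322 177  20  33 141] [ 0.5217 -0.0088] [0.108  0.0131] 31.10173988342285
rod [335 176  20  34 139] [ 0.5232 -0.0462] [0.1105 0.0129] 30.069812774658203
```

View pics/crop1.png

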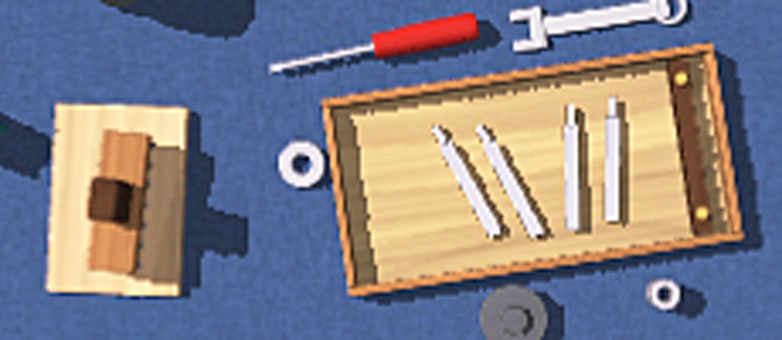

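The crop shows the rake on its board, with its head along the board's long side. The bar is a dark strip at crop x≈670–705, and rods 1 and 2 are tilted. The tray corners are roughly (323,100), (713,44), (745,240) and (352,296). I'll take the exact poses from colour masks and rays.

```bash
cat > m.py <<'E'
from h import *
np.set_printoptions(precision=4,suppress=True)
c=dict(np.load('top0.npz')); P=cloud(c); Z=P[...,2]
def full(q): return np.array(q,float)/3.4+[195,140]-0.35
C=ray(c,full([[323,100],[713,44],[745,240],[352,296]]),.03)[:,:2]
print('corners',C, 'sides',[np.linalg.norm(C[i]-C[(i+1)%4]) for i in range(4)])
tc=C.mean(0); ey=(C[0]-C[1]+C[3]-C[2]); ey/=np.linalg.norm(ey); ex=np.array([ey[1],-ey[0]])
print('tray c',tc,'yaw',np.degrees(np.arctan2(ex[1],ex[0])))
T=lambda X:np.c_[(X-tc)@ex,(X-tc)@ey]
print('bar face',T(ray(c,full([[669,66],[692,232]]),.026)[:,:2]))
ends={1:[[437,128],[499,236]],2:[[482,128],[542,235]],3:[[571,108],[573,230]],4:[[613,100],[612,220]]}
for k,e in ends.items():
    t=T(ray(c,full(e),.018)[:,:2]); d=t[0]-t[1]; print('rod',k,t.mean(0),np.linalg.norm(d),np.degrees(np.arctan2(d[1],d[0])))
def mk(u0,u1,v0,v1,z0,z1,n):
    m=np.zeros((400,640),bool); m[v0:v1,u0:u1]=1; m&=(Z>z0)&(Z<z1)
    l=cv2.connectedComponentsWithStats(m.astype(np.uint8)); i=1+l[2][1:,4].argmax(); m=l[1]==i
    print(n,m.sum(),cv2.minAreaRect(P[m][:,:2].astype(np.float32)),np.median(P[m],0))
mk(203,258,165,232,.006,.02,'board'); mk(203,258,165,232,.046,.064,'head'); mk(203,258,165,232,.095,.12,'grip')
E
python3 m.py
```

```text
corners [[ 0.5894  0.1182]
 [ 0.6472 -0.2244]
 [ 0.4752 -0.2551]
 [ 0.4176  0.0878]] sides [np.float64(0.34744466603925483), np.float64(0.17468690678979748), np.float64(0.3476128572861938), np.float64(0.1744348428430417)]
tray c [ 0.5323 -0.0684] yaw 9.561479115648707
bar face [[ 0.074  -0.1323]
 [-0.0739 -0.1304]]
rod 1 [-0.0019  0.058 ] 0.11052284945113203 21.6341985106587
rod 2 [-0.007   0.0193] 0.10875562007245837 20.986009551664388
rod 3 [-0.0036 -0.035 ] 0.10837109921582111 -7.463736630054606
rod 4 [-0.0007 -0.0717] 0.10665531674035972 -8.964999463134575
board 1476 ((0.49757519364356995, 0.30294716358184814), (0.11947393417358398, 0.1705324351787567), 89.24607849121094) [0.4996 0.3005 0.0117]
head 465 ((0.4939239025115967, 0.29229164123535156), (0.04364519938826561, 0.12204643338918686), 85.00515747070312) [0.4916 0.2884 0.0538]
grip 123 ((0.4939638376235962, 0.29267454147338867), (0.027601944282650948, 0.03569002449512482), 84.65425872802734) [0.4926 0.291  0.1052]
```

```bash
cat > go.py <<'E'
# usage: go.py x y z yaw -> tool-axis shift (cm) after turning, and turn needed (rotvec, tool axes)
import sys; from h import *
o=env.get_obs(); x,y,z,yaw=map(float,sys.argv[1:5])
R0=Ro.from_euler('xyz',o['tool_rot'],degrees=True); R1=Ro.from_euler('xyz',[180,0,yaw],degrees=True)
d=np.array([x,y,z])-o['tool_pos']
np.set_printoptions(precision=3,suppress=True)
print('t',round(o['time_s'],2),'pos',o['tool_pos'],'rot',o['tool_rot'],'F',o['force'],'M',o['wrist_torque'],'w',round(o['grip_width'],4),'j7',o['qpos'][6].round(1))
print('turn rad',(R0.inv()*R1).as_rotvec(),'shift cm (after turn)',R1.inv().apply(d)*100,'(now)',R0.inv().apply(d)*100)
E
python3 go.py 0.42 -0.2 0.29 -95;python3 go.py 0.494 0.2925 0.25 -95
```

```text
t 0.1 pos [ 0.292 -0.58   0.291] rot [179.993   0.101 -63.312] F [ 0.772 -0.497 -0.425] M [-0.009 -0.059 -0.032] w 0.0865 j7 -3.3
turn rad [0.001 0.002 0.553] shift cm (after turn) [-39.018  -9.465   0.126] (now) [-28.229 -28.55    0.172]
t 0.1 pos [ 0.292 -0.58   0.291] rot [179.993   0.101 -63.312] F [ 0.772 -0.497 -0.425] M [-0.009 -0.059 -0.032] w 0.0865 j7 -3.3
turn rad [0.001 0.002 0.553] shift cm (after turn) [-88.725 -12.544   4.126] (now) [-68.901 -57.282   4.239]
```

```bash
python3 -m creep '[[0,0,0,0,0,0.14,1],[0,0,0,0,0,0.14,1],[0,0,0,0,0,0.14,1],[0,0,0,0,0,0.13,1]]'; python3 go.py 0.42 -0.2 0.29 -95;python3 go.py 0.494 0.2925 0.25 -95
```

```text
time_s: 0.5
tool_pos: [0.2911, -0.5795, 0.2884]
tool_rot: [179.8, 0.3, -96.0]
force: [0.2, -0.1, -0.3]
grip_width: 0.0872
t 0.5 pos [ 0.291 -0.58   0.288] rot [179.793   0.327 -95.985] F [ 0.161 -0.106 -0.306] M [0.019 0.001 0.002] w 0.0872 j7 -34.9
turn rad [ 0.004  0.006 -0.017] shift cm (after turn) [-38.93   -9.533  -0.156] (now) [-39.088  -8.863   0.035]
t 0.5 pos [ 0.291 -0.58   0.288] rot [179.793   0.327 -95.985] F [ 0.161 -0.106 -0.306] M [0.019 0.001 0.002] w 0.0872 j7 -34.9
turn rad [ 0.004  0.006 -0.017] shift cm (after turn) [-88.637 -12.613   3.844] (now) [-88.818 -11.102   4.311]
```

```bash
python3 -m creep '[[-3.9,-0.95,0,0,0,-0.017,1],[-3.9,-0.95,0,0,0,0,1],[-3.9,-0.95,0,0,0,0,1],[-3.9,-0.95,0,0,0,0,1],[-3.9,-0.95,0,0,0,0,1],[-3.9,-0.95,0,0,0,0,1],[-3.9,-0.95,0,0,0,0,1],[-3.9,-0.95,0,0,0,0,1],[-3.9,-0.95,0,0,0,0,1],[-3.9,-0.95,0,0,0,0,1]]'; python3 go.py 0.494 0.2925 0.25 -95
```

```text
time_s: 1.5
tool_pos: [0.4213, -0.1907, 0.2837]
tool_rot: [179.3, 0.4, -95.9]
force: [0.7, 0.3, -0.2]
grip_width: 0.0872
t 1.5 pos [ 0.421 -0.191  0.284] rot [179.288   0.428 -95.916] F [ 0.657  0.265 -0.208] M [ 0.058 -0.122 -0.034] w 0.0872 j7 -73.6
turn rad [ 0.012  0.008 -0.016] shift cm (after turn) [-48.77   -3.027   3.373] (now) [-48.786  -2.294   3.71 ]
```

```bash
python3 -m creep '[[-4.05,-0.2,0,0.006,0.004,-0.016,1],[-4.05,-0.2,0,0.006,0.004,0,1],[-4.05,-0.2,0.2,0,0,0,1],[-4.05,-0.25,0.3,0,0,0,1],[-4.05,-0.25,0.3,0,0,0,1],[-4.05,-0.25,0.3,0,0,0,1],[-4.05,-0.25,0.3,0,0,0,1],[-4.05,-0.25,0.3,0,0,0,1],[-4.05,-0.25,0.3,0,0,0,1],[-4.05,-0.25,0.3,0,0,0,1],[-4.05,-0.25,0.3,0,0,0,1],[-4.05,-0.25,0.3,0,0,0,1],[0,0,0,0,0,0,1]]'; python3 go.py 0.494 0.2925 0.25 -95; python3 - <<'E'
from h import *
c=cam('wrist'); cv2.imwrite('pics/w1.png',c['frame']); np.savez('w1.npz',**{k:c[k] for k in('K','d','Rwc','o','z_map','frame')})
print(c['o'],c['Rwc'])
P=cloud(c);Z=P[...,2]
for n,a,b in(('grip',.097,.115),('head',.047,.062),('board',.007,.018)):
    m=((Z>a)&(Z<b)&(np.hypot(P[...,0]-.494,P[...,1]-.297)<.13)).astype(np.uint8); l=cv2.connectedComponentsWithStats(m); m=l[1]==1+l[2][1:,4].argmax()
    print(n,m.sum(),cv2.minAreaRect(P[m][:,:2].astype(np.float32)),np.median(Z[m]))
E
```

```text
time_s: 2.8
tool_pos: [0.4891, 0.3159, 0.2503]
tool_rot: [179.9, -0.0, -94.7]
force: [-0.2, 0.8, -0.3]
grip_width: 0.0868
t 2.8 pos [0.489 0.316 0.25 ] rot [179.888  -0.005 -94.661] F [-0.217  0.785 -0.273] M [0.12  0.005 0.022] w 0.0868 j7 -140.1
turn rad [ 0.002 -0.     0.006] shift cm (after turn) [ 2.286 -0.692  0.032] (now) [ 2.29  -0.679  0.031]
[0.55765612 0.31005727 0.34263844] [[-8.21792868e-02 -9.65116642e-01 -2.48588881e-01]
 [-9.96617240e-01  7.93812828e-02  2.12764822e-02]
 [-8.00982824e-04  2.49496450e-01 -9.68375382e-01]]
grip 1464 ((0.49746841192245483, 0.2909650504589081), (0.025950176641345024, 0.03491663187742233), 85.5495376586914) 0.1055580132806062
head 3892 ((0.4970792233943939, 0.29108813405036926), (0.04215679317712784, 0.12131885439157486), 85.11266326904297) 0.053785654950256334
board 11878 ((0.500585675239563, 0.3029765784740448), (0.12079928070306778, 0.17003904283046722), 89.20365142822266) 0.011949252952690892
```

View pics/w1.png

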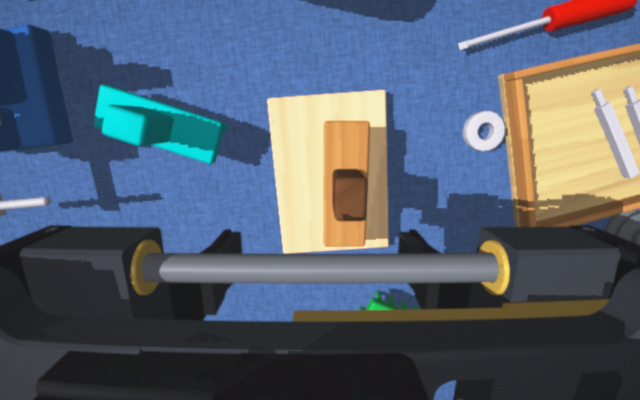

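The wrist view shows the rake's grip at (350,195) on the board, lying between the fingers once I shift about 24 mm. Both views agree within 3 mm, so I go down and grasp.

```bash
python3 -m creep '[[1.2,-0.4,0,0,0,0.006,1],[1.2,-0.4,0,0,0,0,1],[0,0,1,0,0,0,1],[0,0,1,0,0,0,1]]';python3 go.py 0.496 0.2915 0.131 -95
```

```text
time_s: 3.25
tool_pos: [0.4977, 0.2809, 0.2298]
tool_rot: [-179.9, -0.4, -95.6]
force: [0.0, -0.3, 0.4]
grip_width: 0.0873
t 3.25 pos [0.498 0.281 0.23 ] rot [-179.927   -0.372  -95.564] F [ 0.039 -0.295  0.438] M [ 0.088  0.028 -0.027] w 0.0873 j7 -137.7
turn rad [-0.001 -0.006 -0.01 ] shift cm (after turn) [-1.037  0.259  9.881] (now) [-1.098  0.281  9.873]
```

```bash
python3 -m creep '[[-0.5,0.15,1,0,-0.006,-0.01,1],[-0.5,0.1,1,0,0,0,1],[0,0,1.5,0,0,0,1],[0,0,1.5,0,0,0,1],[0,0,1.5,0,0,0,1],[0,0,1,0,0,0,1],[0,0,0,0,0,0,1]]';python3 go.py 0.496 0.2915 0.131 -95
```

```text
time_s: 3.95
tool_pos: [0.4941, 0.2897, 0.1445]
tool_rot: [179.8, -0.2, -95.0]
force: [0.2, -1.1, -0.4]
grip_width: 0.0869
t 3.95 pos [0.494 0.29  0.144] rot [179.798  -0.173 -95.002] F [ 0.154 -1.055 -0.35 ] M [0.035 0.077 0.028] w 0.0869 j7 -141.3
turn rad [ 0.004 -0.003 -0.   ] shift cm (after turn) [-0.194 -0.173  1.35 ] (now) [-0.199 -0.178  1.349]
```

```bash
python3 -m creep '[[-0.1,-0.1,0.5,0.004,-0.003,0,1],[-0.1,-0.1,0.5,0,0,0,1],[0,0,0.3,0,0,0,1],[0,0,0,0,0,0,1],[0,0,0,0,0,0,0],[0,0,0,0,0,0,0],[0,0,0,0,0,0,0],[0,0,0,0,0,0,0],[0,0,0,0,0,0,0],[0,0,0,0,0,0,0],[0,0,0,0,0,0,0],[0,0,0,0,0,0,0],[0,0,0,0,0,0,0],[0,0,0,0,0,0,0]]' 45;python3 go.py 0.496 0.2915 0.131 -95
```

```text
time_s: 5.35
tool_pos: [0.498, 0.2924, 0.1326]
tool_rot: [-179.7, 0.1, -95.0]
force: [0.3, -0.3, 0.4]
grip_width: 0.0253
t 5.35 pos [0.498 0.292 0.133] rot [-179.733    0.119  -95.032] F [ 0.262 -0.278  0.361] M [0.045 0.139 0.029] w 0.0253 j7 -142.1
turn rad [-0.005  0.002 -0.001] shift cm (after turn) [0.105 0.194 0.161] (now) [0.106 0.195 0.16 ]
```

```bash
python3 -m creep '[[0,0,-0.5,0,0,0,0],[0,0,-1,0,0,0,0],[0,0,-2,0,0,0,0],[0,0,-2,0,0,0,0],[0,0,-2,0,0,0,0],[0,0,-2,0,0,0,0],[0,0,-2,0,0,0,0],[0,0,-2,0,0,0,0],[0,0,0,0,0,0,0]]' 60;python3 go.py 0.511 0.065 0.25 -80.4
```

```text
time_s: 6.25
tool_pos: [0.4951, 0.2922, 0.2748]
tool_rot: [-179.9, 0.0, -94.9]
force: [1.0, 0.2, -3.0]
grip_width: 0.0258
t 6.25 pos [0.495 0.292 0.275] rot [-179.934    0.039  -94.897] F [ 1.005  0.235 -2.952] M [ 0.065 -0.028  0.031] w 0.0258 j7 -136.8
turn rad [-0.001  0.001 -0.253] shift cm (after turn) [22.664  2.222  2.475] (now) [22.5   -3.519  2.464]
```

```bash
python3 -m creep '[[0,0,0,0,0,-0.125,0],[0,0,0,0,0,-0.125,0],[3.5,0.34,0,0,0,0,0],[3.5,0.34,0,0,0,0,0],[3.5,0.34,0,0,0,0,0],[3.5,0.34,0,0,0,0,0],[3.5,0.34,0,0,0,0,0],[2,0.2,0,0,0,0,0],[1,0.1,0,0,0,0,0],[0,0,0,0,0,0,0]]';python3 go.py 0.511 0.065 0.25 -80.4;  python3 - <<'E'
from h import *
c=cam('wrist'); cv2.imwrite('pics/w2.png',c['frame']); np.savez('w2.npz',**{k:c[k] for k in('K','d','Rwc','o','z_map','frame')})
E
```

```text
time_s: 7.25
tool_pos: [0.5064, 0.0804, 0.2666]
tool_rot: [179.5, 0.1, -79.6]
force: [0.8, 0.3, -2.6]
grip_width: 0.0256
t 7.25 pos [0.506 0.08  0.267] rot [179.512   0.136 -79.62 ] F [ 0.773  0.346 -2.584] M [-0.027  0.008 -0.002] w 0.0256 j7 -94.5
turn rad [0.009 0.002 0.014] shift cm (after turn) [ 1.599 -0.198  1.656] (now) [ 1.606 -0.19   1.651]
```

View pics/w2.png

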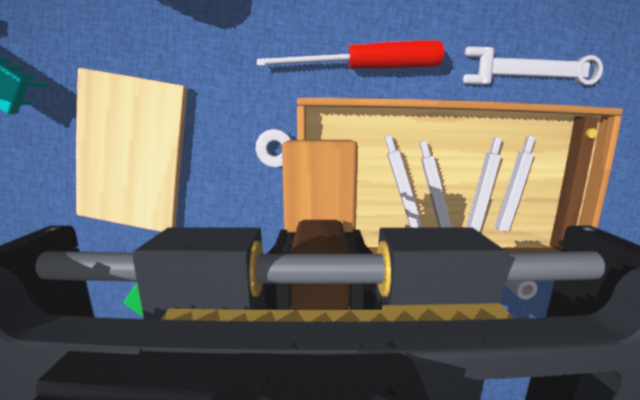

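The wrist view shows the tray's +x wall from corner (297,100) to (621,109), the stop bar at u≈575–590, and the rake held at the tray's left end. I'll refine the tray pose from the wall and bar edges.

```bash
python3 - <<'E'
from h import *
np.set_printoptions(precision=4,suppress=True)
c=dict(np.load('w2.npz')); P=cloud(c); Z=P[...,2]
m=(Z>.022)&(Z<.034); m[:, :290]=0; m[125:]=0
print(m.sum()); r=P[m][:,:2]
# outer (upper) edge per column
top=[]
for u in range(305,615,5):
    v=np.argwhere(m[:,u]).ravel()
    if len(v): top.append([u,v[0]-.5])
W=ray(c,top,.03)[:,:2]; l=cv2.fitLine(W.astype(np.float32),cv2.DIST_HUBER,0,.01,.01).ravel(); print('edge dir yaw',np.degrees(np.arctan2(-l[0]*np.sign(l[1]),abs(l[1]))), 'resid', np.abs((W-l[2:])@[l[1],-l[0]]).max())
C=ray(c,[[297,99.5],[621,108.5]],.03)[:,:2]; print('corners',C,np.linalg.norm(C[0]-C[1]))
ey=(C[0]-C[1]); ey/=np.linalg.norm(ey); ex=np.array([ey[1],-ey[0]]); yaw=np.degrees(np.arctan2(ex[1],ex[0]))
tc=C.mean(0)-ex*.088; print('yaw',yaw,'tc',tc)
f=c['frame'].astype(int)
for v in (135,165,195,225):
    print(v,[tuple(f[v,u]) for u in range(556,596,3)])
E
```

```text
4726
edge dir yaw 6.415137 resid 0.04695176708319986
corners [[ 0.5901  0.1192]
 [ 0.6501 -0.2219]] 0.3463469014385415
yaw 9.976478795155767 tc [ 0.5335 -0.0666]
135 [(np.int64(129), np.int64(191), np.int64(223)), (np.int64(128), np.int64(189), np.int64(221)), (np.int64(127), np.int64(189), np.int64(221)), (np.int64(127), np.int64(187), np.int64(220)), (np.int64(126), np.int64(187), np.int64(220)), (np.int64(75), np.int64(110), np.int64(139)), (np.int64(41), np.int64(60), np.int64(88)), (np.int64(42), np.int64(60), np.int64(89)), (np.int64(42), np.int64(61), np.int64(89)), (np.int64(52), np.int64(77), np.int64(116)), (np.int64(57), np.int64(115), np.int64(147)), (np.int64(79), np.int64(188), np.int64(226)), (np.int64(85), np.int64(205), np.int64(237)), (np.int64(97), np.int64(194), np.int64(230))]
165 [(np.int64(156), np.int64(224), np.int64(243)), (np.int64(155), np.int64(223), np.int64(243)), (np.int64(155), np.int64(223), np.int64(242)), (np.int64(105), np.int64(155), np.int64(191)), (np.int64(42), np.int64(60), np.int64(89)), (np.int64(44), np.int64(61), np.int64(91)), (np.int64(
[... 927 characters left out ...]
113), np.int64(163)), (np.int64(67), np.int64(114), np.int64(166))]
225 [(np.int64(42), np.int64(59), np.int64(88)), (np.int64(42), np.int64(60), np.int64(89)), (np.int64(45), np.int64(64), np.int64(94)), (np.int64(52), np.int64(79), np.int64(118)), (np.int64(50), np.int64(75), np.int64(112)), (np.int64(44), np.int64(57), np.int64(80)), (np.int64(42), np.int64(55), np.int64(78)), (np.int64(77), np.int64(108), np.int64(132)), (np.int64(53), np.int64(77), np.int64(106)), (np.int64(52), np.int64(76), np.int64(107)), (np.int64(52), np.int64(76), np.int64(105)), (np.int64(54), np.int64(83), np.int64(117)), (np.int64(73), np.int64(124), np.int64(182)), (np.int64(82), np.int64(144), np.int64(211))]
```

```bash
cat > tr.py <<'E'
# usage: tr.py xt yt z -> shift for rake centre to tray-frame (xt,yt), TCP height z
import sys,subprocess; import numpy as np
a=np.radians(9.8); ex=np.array([np.cos(a),np.sin(a)]); ey=np.array([-np.sin(a),np.cos(a)]); tc=np.array([.533,-.0675])
x,y,z=map(float,sys.argv[1:4]); w=tc+ex*x+ey*y
from h import env
p=env.get_obs()['tool_pos'][:2]-tc; print('tray xy now mm',(np.array([p@ex,p@ey])*1000).round(1))
print(subprocess.run(['python3','go.py',*map(str,(*w,z,-80.2))],capture_output=True,text=True).stdout)
E
python3 -m creep '[[0.7,-0.1,0.6,0.009,0.002,0.01,0],[0.7,-0.1,1.2,0,0,0,0],[0,0,1.5,0,0,0,0],[0,0,1.5,0,0,0,0],[0,0,1.2,0,0,0,0],[0,0,0,0,0,0,0]]'; python3 tr.py -.004 .135 .1315
```

```text
time_s: 7.9
tool_pos: [0.5099, 0.0736, 0.2006]
tool_rot: [-180.0, 0.2, -79.5]
force: [-0.1, 0.5, -3.2]
grip_width: 0.0255
tray xy now mm [  1.2 143. ]
t 7.9 pos [0.51  0.074 0.201] rot [-179.978    0.226  -79.535] F [-0.141  0.524 -3.183] M [ 0.032  0.045 -0.028] w 0.0255 j7 -96.0
turn rad [-0.     0.004  0.012] shift cm (after turn) [0.8   0.524 6.91 ] (now) [0.821 0.536 6.907]
```

```bash
python3 -m creep '[[0.4,0.3,0.4,0,0.004,0.012,0],[0.4,0.2,0.8,0,0,0,0],[0,0,1,0,0,0,0],[0,0,1,0,0,0,0],[0,0,1,0,0,0,0],[0,0,0.7,0,0,0,0],[0,0,0,0,0,0,0]]'; python3 tr.py -.004 .135 .1315
```

```text
time_s: 8.6
tool_pos: [0.5066, 0.0645, 0.1478]
tool_rot: [-179.9, -0.0, -80.2]
force: [-0.8, 0.2, -2.3]
grip_width: 0.0257
tray xy now mm [ -3.5 134.5]
t 8.6 pos [0.507 0.064 0.148] rot [-179.904   -0.019  -80.245] F [-0.843  0.232 -2.319] M [ 0.023 -0.025  0.01 ] w 0.0257 j7 -98.2
turn rad [-0.002 -0.    -0.001] shift cm (after turn) [-0.045  0.049  1.635] (now) [-0.046  0.052  1.635]
```

```bash
python3 -m creep '[[0,0,0.5,0,0,0,0],[0,0,0.5,0,0,0,0],[0,0,0.3,0,0,0,0],[0,0,0.2,0,0,0,0],[0,0,0,0,0,0,0]]'; python3 tr.py -.004 .10 .1315
```

```text
time_s: 9.1
tool_pos: [0.5073, 0.0648, 0.132]
tool_rot: [-179.8, -0.0, -80.2]
force: [-0.2, 0.4, -2.5]
grip_width: 0.0252
tray xy now mm [ -2.8 134.7]
t 9.1 pos [0.507 0.065 0.132] rot [-179.834   -0.011  -80.23 ] F [-0.238  0.355 -2.509] M [ 0.033  0.009 -0.02 ] w 0.0252 j7 -99.2
turn rad [-0.003 -0.    -0.001] shift cm (after turn) [3.475 0.122 0.053] (now) [3.475 0.12  0.054]
```

```bash
python3 -m creep '[[0.3,0.01,0,0,0,0,0],[0.3,0.01,0,0,0,0,0],[0.3,0.01,0,0,0,0,0],[0.3,0.01,0,0,0,0,0],[0.3,0.01,0,0,0,0,0],[0.3,0.01,0,0,0,0,0],[0.3,0.01,0,0,0,0,0],[0.3,0.01,0,0,0,0,0],[0.3,0.01,0,0,0,0,0],[0.3,0.01,0,0,0,0,0],[0.3,0,0,0,0,0,0],[0.3,0,0,0,0,0,0],[0.3,0,0,0,0,0,0],[0.3,0,0,0,0,0,0],[0.3,0,0,0,0,0,0],[0.3,0,0,0,0,0,0]]'; python3 tr.py -.004 .06 .1315
```

```text
time_s: 10.7
tool_pos: [0.5158, 0.0135, 0.1329]
tool_rot: [-179.7, -0.0, -80.2]
force: [-1.0, 0.7, -2.7]
grip_width: 0.0254
tray xy now mm [-3.2 82.8]
t 10.7 pos [0.516 0.014 0.133] rot [-179.724   -0.013  -80.212] F [-0.984  0.67  -2.67 ] M [ 0.086 -0.021 -0.061] w 0.0254 j7 -93.1
turn rad [-0.005 -0.    -0.   ] shift cm (after turn) [2.279 0.081 0.141] (now) [2.279 0.082 0.141]
```

```bash
python3 -m creep '[[0.3,0.01,0.03,-0.003,0,0,0],[0.3,0.01,0.03,0,0,0,0],[0.3,0.01,0.03,0,0,0,0],[0.3,0.01,0,0,0,0,0],[0.3,0.01,0,0,0,0,0],[0.3,0.01,0,0,0,0,0],[0.3,0.01,0,0,0,0,0],[0.3,0.01,0,0,0,0,0],[0.3,0.01,0,0,0,0,0],[0.3,0.01,0,0,0,0,0],[0.3,0,0,0,0,0,0],[0.3,0,0,0,0,0,0],[0.3,0,0,0,0,0,0],[0.3,0,0,0,0,0,0]]'; python3 tr.py -.004 -.066 .1315;  python3 - <<'E'
from h import *
c=cam('wrist'); cv2.imwrite('pics/w3.png',c['frame'])
E
```

```text
time_s: 12.1
tool_pos: [0.5225, -0.0297, 0.1321]
tool_rot: [-179.9, 0.2, -80.2]
force: [-0.5, 1.0, -1.4]
grip_width: 0.0253
tray xy now mm [-3.9 39.1]
t 12.1 pos [ 0.523 -0.03   0.132] rot [-179.881    0.154  -80.172] F [-0.526  0.967 -1.392] M [ 0.578  0.106 -0.017] w 0.0253 j7 -88.2
turn rad [-0.002  0.003  0.   ] shift cm (after turn) [10.506  0.011  0.065] (now) [10.506  0.016  0.036]
```

View pics/w3.png

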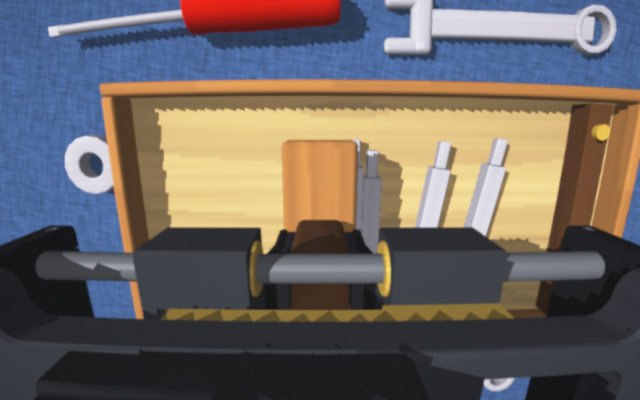

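The view shows rods 1 and 2 combed almost square against the rake at (358–385,150–250). Rods 3 and 4 lie ahead, with the bar at u≈570.

```bash
python3 -m creep '[[0.3,0,0,0,-0.002,0,0],[0.3,0,0,0,0,0,0],[0.3,0,0,0,0,0,0],[0.3,0,0,0,0,0,0],[0.3,0,0,0,0,0,0],[0.3,0,0,0,0,0,0],[0.3,0,0,0,0,0,0],[0.3,0,0,0,0,0,0],[0.3,0,0,0,0,0,0],[0.3,0,0,0,0,0,0],[0.3,0,0,0,0,0,0],[0.3,0,0,0,0,0,0],[0.3,0,0,0,0,0,0],[0.3,0,0,0,0,0,0],[0.3,0,0,0,0,0,0],[0.3,0,0,0,0,0,0]]'; python3 tr.py -.004 -.066 .1315
```

```text
time_s: 13.75
tool_pos: [0.5312, -0.0786, 0.1322]
tool_rot: [-179.9, 0.5, -80.1]
force: [-0.5, 3.0, 0.8]
grip_width: 0.0259
tray xy now mm [ -3.6 -10.6]
t 13.75 pos [ 0.531 -0.079  0.132] rot [-179.91     0.484  -80.11 ] F [-0.502  3.015  0.78 ] M [ 1.102  0.313 -0.039] w 0.0259 j7 -82.9
turn rad [-0.002  0.008  0.002] shift cm (after turn) [5.539 0.036 0.067] (now) [5.539 0.044 0.02 ]
```

```bash
python3 -m creep '[[0,0,0,0,0.004,0,0],[0,0,0,0,0,0,0]]'; python3 tr.py -.004 -.066 .1315;python3 -m creep '[[0,0,-0.1,0,0.004,0,0],[0,0,-0.05,0,0,0,0],[0,0,0,0,0,0,0]]'; python3 tr.py -.004 -.066 .1335
python3 - <<'E'
from h import *
c=cam('side'); cv2.imwrite('pics/s4.png',cv2.resize(c['frame'][120:270,250:410],None,fx=4,fy=4,interpolation=cv2.INTER_CUBIC))
E
```

```text
time_s: 13.95
tool_pos: [0.5313, -0.0794, 0.1321]
tool_rot: [-179.9, 0.2, -80.2]
force: [-0.0, 5.1, -0.7]
grip_width: 0.0254
tray xy now mm [ -3.7 -11.4]
t 13.95 pos [ 0.531 -0.079  0.132] rot [-179.906    0.218  -80.16 ] F [-0.027  5.108 -0.654] M [ 1.076  0.25  -0.049] w 0.0254 j7 -83.1
turn rad [-0.002  0.004  0.001] shift cm (after turn) [5.457 0.032 0.06 ] (now) [5.457 0.036 0.039]

time_s: 14.25
tool_pos: [0.5309, -0.0806, 0.1329]
tool_rot: [-179.9, -0.1, -80.2]
force: [-0.6, 2.9, -1.4]
grip_width: 0.0258
tray xy now mm [ -4.3 -12.6]
t 14.25 pos [ 0.531 -0.081  0.133] rot [-179.944   -0.126  -80.165] F [-0.597  2.868 -1.408] M [0.722 0.123 0.057] w 0.0258 j7 -83.3
turn rad [-0.001 -0.002  0.001] shift cm (after turn) [ 5.341 -0.026 -0.058] (now) [ 5.341 -0.023 -0.046]
```

View pics/s4.png

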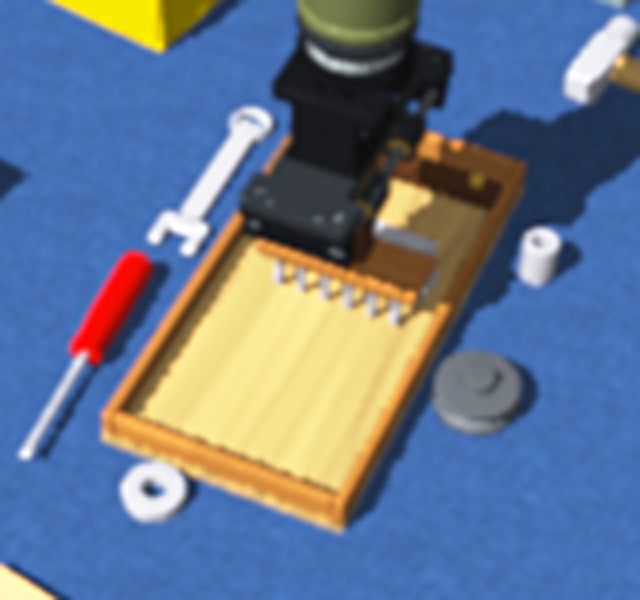

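The side view shows the rake working normally mid-tray with its tines down. All bystanders are where they were. I'll carry on combing.

```bash
python3 -m creep '[[0.3,0,0,0,0,0,0],[0.3,0,0,0,0,0,0],[0.3,0,0,0,0,0,0],[0.3,0,0,0,0.002,0,0],[0.3,0,0,0,0,0,0],[0.3,0,0,0,0.002,0,0],[0.3,0,0,0,0,0,0],[0.3,0,0,0,0.002,0,0],[0.3,0,0,0,0,0,0],[0.3,0,0,0,0.002,0,0],[0.2,0,0,0,0,0,0]]'; python3 tr.py -.004 -.066 .1325
```

```text
time_s: 15.4
tool_pos: [0.5364, -0.1142, 0.1328]
tool_rot: [180.0, -0.5, -80.1]
force: [0.4, 3.7, -0.9]
grip_width: 0.0259
tray xy now mm [ -4.6 -46.6]
t 15.4 pos [ 0.536 -0.114  0.133] rot [179.985  -0.547 -80.149] F [ 0.384  3.671 -0.909] M [ 0.841  0.072 -0.028] w 0.0259 j7 -80.5
turn rad [ 0.    -0.01   0.001] shift cm (after turn) [ 1.939 -0.062  0.031] (now) [ 1.938 -0.06   0.05 ]
```

```bash
python3 -m creep '[[0.2,0,0,0,-0.004,0,0],[0.2,0,0,0,-0.004,0,0],[0.15,0,0,0,0,0,0],[0.15,0,0,0,0,0,0],[0.15,0,0,0,0,0,0],[0.1,0,0,0,0,0,0]]'; python3 tr.py -.004 -.066 .1325; python3 -m creep '[[0.1,0,0,0,0,0,0],[0.1,0,0,0,0,0,0]]'; python3 tr.py -.004 -.066 .1325
```

```text
time_s: 16.0
tool_pos: [0.5381, -0.124, 0.133]
tool_rot: [180.0, -0.0, -80.1]
force: [-0.4, 2.8, -2.0]
grip_width: 0.0258
tray xy now mm [ -4.6 -56.6]
t 16.0 pos [ 0.538 -0.124  0.133] rot [179.972  -0.009 -80.139] F [-0.438  2.776 -2.033] M [ 0.867  0.097 -0.017] w 0.0258 j7 -79.1
turn rad [ 0.    -0.     0.001] shift cm (after turn) [ 0.943 -0.058  0.046] (now) [ 0.943 -0.057  0.046]

time_s: 16.2
tool_pos: [0.5385, -0.126, 0.133]
tool_rot: [180.0, -0.0, -80.1]
force: [-1.5, 3.7, -1.5]
grip_width: 0.026
tray xy now mm [ -4.6 -58.6]
t 16.2 pos [ 0.538 -0.126  0.133] rot [179.971  -0.004 -80.13 ] F [-1.502  3.657 -1.519] M [ 0.988  0.142 -0.   ] w 0.026 j7 -78.9
turn rad [ 0.001 -0.     0.001] shift cm (after turn) [ 0.739 -0.057  0.046] (now) [ 0.739 -0.056  0.046]
```

```bash
for i in 1; do python3 -m creep '[[0.1,0,0,0,0,0,0],[0.1,0,0,0,0,0,0]]' | grep -E 'pos|force'; python3 -m creep '[[0.07,0,0,0,0,0,0],[0.07,0,0,0,0,0,0]]'| grep -E 'pos|force';  python3 tr.py -.004 -.066 .1325; done
```

```text
tool_pos: [0.5388, -0.128, 0.133]
force: [-1.3, 3.3, -1.5]
tool_pos: [0.5391, -0.1296, 0.133]
force: [-0.6, 3.4, -1.4]
tray xy now mm [ -4.6 -62.2]
t 16.6 pos [ 0.539 -0.13   0.133] rot [179.965  -0.002 -80.119] F [-0.6    3.393 -1.367] M [0.942 0.14  0.016] w 0.0256 j7 -78.6
turn rad [ 0.001 -0.     0.001] shift cm (after turn) [ 0.381 -0.059  0.045] (now) [ 0.381 -0.058  0.045]
```

```bash
python3 -m creep '[[0.05,0,0,0,0,0,0],[0.05,0,0,0,0,0,0]]' | grep -E 'pos|force'; python3 -m creep '[[0.05,0,0,0,0,0,0],[0.05,0,0,0,0,0,0]]'| grep -E 'pos|force';python3 -m creep '[[0.05,0,0,0,0,0,0],[0.05,0,0,0,0,0,0]]'| grep -E 'pos|force'; python3 -m creep '[[0.05,0,0,0,0,0,0],[0.05,0,0,0,0,0,0]]'| grep -E 'pos|force'; python3 tr.py -.004 -.066 .1325
```

```text
tool_pos: [0.5393, -0.1306, 0.1329]
force: [-0.3, 3.8, -0.9]
tool_pos: [0.5395, -0.1316, 0.133]
force: [0.0, 2.8, -1.5]
tool_pos: [0.5396, -0.1327, 0.133]
force: [-0.5, 3.6, -2.1]
tool_pos: [0.5398, -0.1338, 0.133]
force: [-0.6, 2.7, -2.1]
tray xy now mm [ -4.6 -66.4]
t 17.4 pos [ 0.54  -0.134  0.133] rot [179.965  -0.    -80.109] F [-0.643  2.69  -2.137] M [ 0.974  0.169 -0.006] w 0.0257 j7 -78.2
turn rad [ 0.001 -0.     0.002] shift cm (after turn) [-0.045 -0.056  0.048] (now) [-0.045 -0.056  0.048]
```

```bash
for k in 1; do python3 -m creep '[[0.05,0,0,0,0,0,0],[0.05,0,0,0,0,0,0]]' | grep -E 'pos|force'; python3 -m creep '[[0.05,0,0,0,0,0,0],[0.05,0,0,0,0,0,0]]'| grep -E 'pos|force';python3 -m creep '[[0.05,0,0,0,0,0,0],[0.05,0,0,0,0,0,0]]'| grep -E 'pos|force'; done; python3 tr.py -.004 -.066 .1325;  python3 - <<'E'
from h import *
c=cam('wrist'); cv2.imwrite('pics/w5.png',c['frame'])
E
```

```text
tool_pos: [0.54, -0.1348, 0.133]
force: [-0.9, 3.5, -1.0]
tool_pos: [0.5402, -0.1359, 0.133]
force: [-0.6, 3.3, -1.5]
tool_pos: [0.5403, -0.1366, 0.1329]
force: [-0.9, 4.6, -0.6]
tray xy now mm [ -4.6 -69.3]
t 18.0 pos [ 0.54  -0.137  0.133] rot [179.955   0.043 -80.11 ] F [-0.894  4.582 -0.609] M [ 1.368  0.297 -0.038] w 0.0258 j7 -77.9
turn rad [0.001 0.001 0.002] shift cm (after turn) [-0.332 -0.056  0.045] (now) [-0.332 -0.057  0.045]
```

View pics/w5.png

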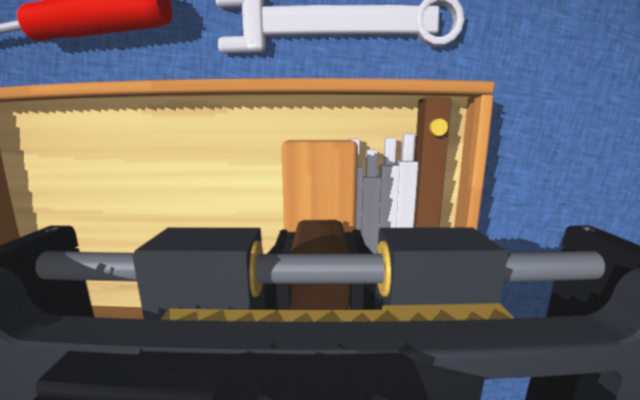

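The wrist view shows all four punches side by side between the rake and the bar (u≈355–418), just touching it. The last step also met resistance, so I'll now build up the push.

```bash
python3 -m creep '[[0.05,0,0,0,0,0,0],[0.05,0,0,0,0,0,0]]' | grep -E 'pos|force'; python3 -m creep '[[0.07,0,0,0,0,0,0],[0.07,0,0,0,0,0,0]]'| grep -E 'pos|rot|force';python3 go.py 0 0 0 -80.2|head -1
```

```text
tool_pos: [0.5404, -0.1367, 0.133]
force: [-0.7, 4.9, -0.5]
tool_pos: [0.5404, -0.137, 0.1329]
tool_rot: [179.9, 0.2, -80.1]
force: [-1.4, 4.8, -0.7]
t 18.45 pos [ 0.54  -0.137  0.133] rot [179.908   0.213 -80.055] F [-1.45   4.844 -0.736] M [ 1.487  0.289 -0.048] w 0.0257 j7 -77.7
```

```bash
python3 -m creep '[[0.1,0,0,0,0,0,0],[0.1,0,0,0,0,0,0]]' | grep -E 'pos|force'; python3 -m creep '[[0.13,0,0,0,0,0,0],[0.13,0,0,0,0,0,0]]'| grep -E 'pos|rot|force';python3 go.py 0 0 0 -80.2|head -1
```

```text
tool_pos: [0.5406, -0.1372, 0.133]
force: [-2.2, 6.2, -0.1]
tool_pos: [0.5408, -0.1376, 0.133]
tool_rot: [179.8, 0.6, -80.0]
force: [-2.2, 6.1, 0.4]
t 18.85 pos [ 0.541 -0.138  0.133] rot [179.826   0.552 -79.98 ] F [-2.197  6.109  0.406] M [ 1.678  0.429 -0.072] w 0.0256 j7 -77.3
```

```bash
python3 -m creep '[[0.13,0,0,0,0.005,0,0],[0.13,0,0,0,0.005,0,0]]' | grep -E 'pos|rot|force'; python3 -m creep '[[0.16,0,0,0,0.006,0,0],[0.16,0,0,0,0.006,0,0]]'| grep -E 'pos|rot|force';python3 go.py 0 0 0 -80.2|head -1
```

```text
tool_pos: [0.5408, -0.1371, 0.1329]
tool_rot: [179.8, 0.3, -80.0]
force: [-2.0, 8.1, 0.8]
tool_pos: [0.5409, -0.1364, 0.1327]
tool_rot: [179.7, -0.1, -79.9]
force: [-1.6, 8.2, 0.1]
t 19.25 pos [ 0.541 -0.136  0.133] rot [179.688  -0.096 -79.896] F [-1.557  8.211  0.08 ] M [ 2.154  0.63  -0.182] w 0.0258 j7 -78.0
```

```bash
python3 -m creep '[[0.2,0,0,0,0.005,0,0],[0.22,0,0,0,0.004,0,0]]' | grep -E 'pos|rot|force'; python3 -m creep '[[0.25,0,0,0,0.004,0,0],[0.25,0,0,0,0.004,0,0]]'| grep -E 'pos|rot|force';python3 go.py 0 0 0 -80.2|head -1
```

```text
tool_pos: [0.541, -0.136, 0.1326]
tool_rot: [179.6, -0.2, -79.8]
force: [-3.0, 8.6, 1.3]
tool_pos: [0.5412, -0.1359, 0.1325]
tool_rot: [179.5, -0.3, -79.8]
force: [-1.6, 8.3, 2.4]
t 19.65 pos [ 0.541 -0.136  0.132] rot [179.494  -0.272 -79.756] F [-1.593  8.256  2.383] M [ 2.38   0.733 -0.258] w 0.0256 j7 -78.2
```

```bash
python3 -m creep '[[0.28,0,-0.02,0.005,0.005,0.004,0],[0.3,0,-0.02,0.005,0.006,0.004,0]]' | grep -E 'pos|rot|force'; python3 -m creep '[[0.32,0,-0.02,0.004,0.007,0.003,0],[0.32,0,-0.02,0.004,0.007,0.003,0]]'| grep -E 'pos|rot|force';python3 go.py 0 0 0 -80.2|head -1
```

```text
tool_pos: [0.5408, -0.136, 0.1324]
tool_rot: [179.9, -0.4, -80.1]
force: [-3.5, 9.1, 1.8]
tool_pos: [0.5403, -0.1356, 0.1322]
tool_rot: [-179.9, -0.6, -80.3]
force: [-3.9, 10.5, 1.5]
t 20.05 pos [ 0.54  -0.136  0.132] rot [-179.91    -0.618  -80.322] F [-3.898 10.514  1.488] M [2.777 1.034 0.033] w 0.0255 j7 -78.8
```

```bash
python3 -m creep '[[0.34,0,-0.02,0.001,0.006,0.001,0],[0.34,0,-0.02,0.001,0.006,0.001,0]]' | grep -E 'pos|rot|force'; python3 -m creep '[[0.35,0,-0.02,0.001,0.006,0.001,0],[0.35,0,-0.02,0.001,0.006,0.001,0]]'| grep -E 'pos|rot|force';python3 go.py 0 0 0 -80.2|head -1
```

```text
tool_pos: [0.5402, -0.1353, 0.1321]
tool_rot: [-180.0, -0.7, -80.2]
force: [-2.3, 10.7, 0.3]
tool_pos: [0.5403, -0.1351, 0.1321]
tool_rot: [180.0, -0.9, -80.2]
force: [-3.8, 10.8, 1.7]
t 20.45 pos [ 0.54  -0.135  0.132] rot [179.993  -0.852 -80.172] F [-3.766 10.833  1.725] M [ 2.935  0.826 -0.051] w 0.0255 j7 -79.0
```

```bash
python3 -m creep '[[0.37,0,0,0.001,0.006,0.001,0],[0.38,0,0,0.001,0.006,0.001,0],[0.38,0,0,0.001,0.006,0.001,0]]' | grep -E 'pos|rot|force'; python3 -m creep '[[0.38,0,0,0.001,0.006,0.001,0],[0.38,0,0,0.001,0.006,0.001,0],[0.38,0,0,0.001,0.006,0.001,0]]'| grep -E 'pos|rot|force';python3 go.py 0 0 0 -80.2|head -1;python3 - <<'E'
from h import *
c=cam('wrist'); cv2.imwrite('pics/w6.png',c['frame'][60:300,200:540].repeat(2,0).repeat(2,1))
E
```

```text
tool_pos: [0.5404, -0.1349, 0.1319]
tool_rot: [179.9, -0.9, -80.1]
force: [-4.6, 11.7, 2.4]
tool_pos: [0.5406, -0.1347, 0.1319]
tool_rot: [179.8, -1.0, -80.0]
force: [-4.4, 11.3, 2.6]
t 21.05 pos [ 0.541 -0.135  0.132] rot [179.799  -1.04  -80.027] F [-4.369 11.311  2.617] M [ 3.078  1.045 -0.257] w 0.0256 j7 -79.2
```

View pics/w6.png

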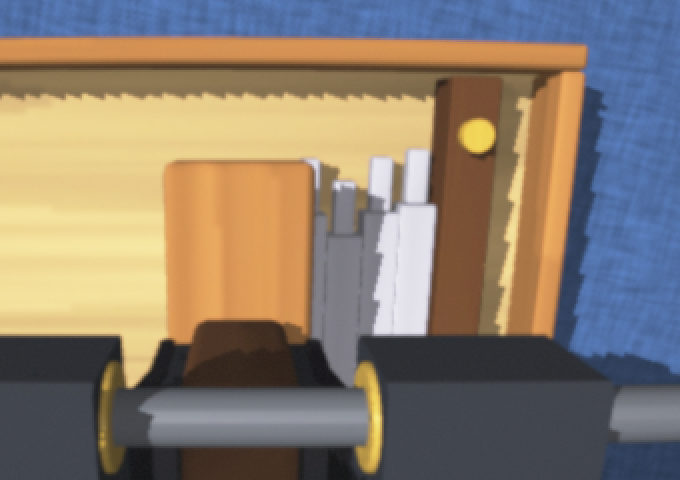

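The view shows a tight, square row against the bar, under a push of about 12 N. I'll ease off, back away and lift.

```bash
python3 -m creep '[[0.2,0,0,0,0,0,0],[0.05,0,0,0,0,0,0],[-0.1,0,0,0.002,-0.01,0,0],[-0.2,0,0,0.001,-0.008,0,0],[-0.3,0,0,0,0,0,0],[-0.4,0,0,0,0,0,0],[-0.4,0,0,0,0,0,0],[-0.4,0,0,0,0,0,0],[-0.2,0,0,0,0,0,0],[0,0,0,0,0,0,0]]'; python3 tr.py -.004 -.04 .27
```

```text
time_s: 22.1
tool_pos: [0.5372, -0.1198, 0.1319]
tool_rot: [180.0, -0.3, -80.1]
force: [0.0, -0.1, -2.4]
grip_width: 0.0257
tray xy now mm [ -4.7 -52.3]
t 22.1 pos [ 0.537 -0.12   0.132] rot [179.972  -0.277 -80.12 ] F [ 0.013 -0.088 -2.382] M [ 0.031 -0.003  0.006] w 0.0257 j7 -79.7
turn rad [ 0.    -0.005  0.001] shift cm (after turn) [ -1.228  -0.075 -13.806] (now) [ -1.161  -0.07  -13.812]
```

```bash
python3 -m creep '[[-0.5,0,-0.5,0,-0.005,0,0],[-0.5,0,-1,0,0,0,0],[0,0,-2,0,0,0,0],[0,0,-2.5,0,0,0,0],[0,0,-2.5,0,0,0,0],[0,0,-2.5,0,0,0,0],[0,0,-2.0,0,0,0,0],[0,0,0,0,0,0,0]]';  python3 - <<'E'
from h import *
c=cam('wrist'); cv2.imwrite('pics/w7.png',c['frame'])
E
python3 go.py .4991 .303 .26 -90.8
```

```text
time_s: 22.9
tool_pos: [0.5354, -0.1056, 0.2715]
tool_rot: [-179.9, 0.0, -79.9]
force: [0.6, -0.6, -2.7]
grip_width: 0.0257
t 22.95 pos [ 0.535 -0.105  0.27 ] rot [179.986   0.068 -79.884] F [ 0.197 -0.621 -1.624] M [ 0.091 -0.043 -0.036] w 0.0257 j7 -75.9
turn rad [0.    0.001 0.191] shift cm (after turn) [-40.787   4.137   1.   ] (now) [-40.831  -3.662   1.047]
```

View pics/w7.png

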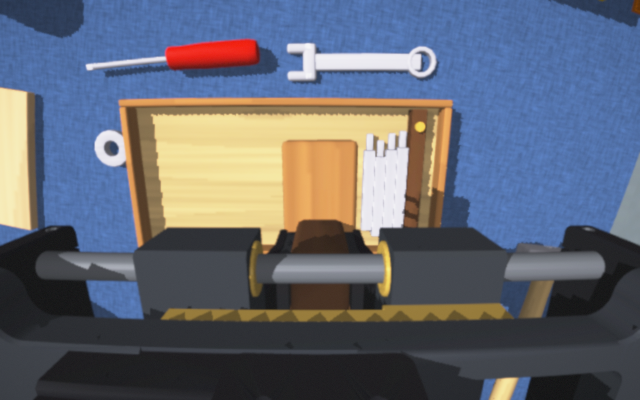

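The view shows four evenly spaced punches (u≈367–403) against the bar, undisturbed. Now I'll take the rake back to its board.

```bash
python3 -m creep '[[0,0,0,0,0,0.1,0],[0,0,0,0,0,0.09,0],[-3.9,0.4,0,0,0,0,0],[-3.9,0.4,0,0,0,0,0],[-3.9,0.4,0,0,0,0,0],[-3.9,0.4,0,0,0,0,0],[-3.9,0.4,0,0,0,0,0],[-3.9,0.4,0,0,0,0,0],[-3.9,0.4,0,0,0,0,0],[-3.9,0.4,0,0,0,0,0],[-3.5,0.4,0,0,0,0,0],[-2,0.2,0,0,0,0,0],[-1,0.1,0,0,0,0,0],[0,0,0,0,0,0,0]]'; python3 go.py .4991 .303 .134 -90.8
```

```text
time_s: 24.35
tool_pos: [0.4928, 0.284, 0.2517]
tool_rot: [178.5, -0.1, -91.4]
force: [-0.5, -0.4, -2.0]
grip_width: 0.0252
t 24.35 pos [0.493 0.284 0.252] rot [178.467  -0.099 -91.404] F [-0.519 -0.442 -1.955] M [ 0.023 -0.03  -0.01 ] w 0.0252 j7 -133.7
turn rad [ 0.027 -0.002 -0.011] shift cm (after turn) [-1.904 -0.6   11.77 ] (now) [-1.931 -0.895 11.747]
```

```bash
python3 -m creep '[[-0.6,-0.3,1,0.013,-0.002,0,0],[-0.6,-0.3,1.2,0.012,0,-0.01,0],[-0.5,0,1.5,0,0,0,0],[0,0,1.5,0,0,0,0],[0,0,1.5,0,0,0,0],[0,0,1,0,0,0,0],[0,0,0,0,0,0,0]]'; python3 go.py .4991 .303 .134 -90.8
```

```text
time_s: 25.05
tool_pos: [0.5003, 0.2942, 0.1639]
tool_rot: [179.8, -0.4, -91.3]
force: [0.1, -0.2, -3.1]
grip_width: 0.0258
t 25.05 pos [0.5   0.294 0.164] rot [179.781  -0.369 -91.271] F [ 0.14  -0.229 -3.107] M [0.064 0.054 0.   ] w 0.0258 j7 -138.4
turn rad [ 0.004 -0.006 -0.008] shift cm (after turn) [-0.875  0.136  2.986] (now) [-0.893  0.131  2.981]
```

```bash
python3 -m creep '[[-0.5,0.05,0.8,0.004,-0.006,-0.005,0],[-0.3,0.05,0.8,0,0,0,0],[0,0,0.6,0,0,0,0],[0,0,0.4,0,0,0,0],[0,0,0,0,0,0,0]]'; python3 go.py .4991 .303 .133 -90.8
```

```text
time_s: 25.55
tool_pos: [0.5002, 0.3034, 0.1366]
tool_rot: [-179.9, 0.1, -91.0]
force: [-0.3, -0.5, -3.9]
grip_width: 0.0257
t 25.55 pos [0.5   0.303 0.137] rot [-179.87     0.07   -90.977] F [-0.281 -0.458 -3.867] M [ 0.012  0.019 -0.029] w 0.0257 j7 -140.1
turn rad [-0.002  0.001 -0.003] shift cm (after turn) [0.039 0.106 0.356] (now) [0.04  0.107 0.356]
```

```bash
python3 -m creep '[[0,0,0.15,-0.002,0,0,0],[0,0,0.12,0,0,0,0],[0,0,0,0,0,0,0]]'|grep -E 'pos|force'; python3 -m creep '[[0,0,0.06,0,0,0,0],[0,0,0.05,0,0,0,0],[0,0,0,0,0,0,0]]';python3 go.py .4991 .303 .133 -90.8
```

```text
tool_pos: [0.5007, 0.3036, 0.1344]
force: [0.1, 0.4, -3.0]
time_s: 26.15
tool_pos: [0.5011, 0.3036, 0.1337]
tool_rot: [-179.9, 0.1, -91.0]
force: [-0.1, 0.0, -3.5]
grip_width: 0.0257
t 26.15 pos [0.501 0.304 0.134] rot [-179.866    0.112  -91.009] F [-0.096  0.019 -3.526] M [-0.017 -0.043 -0.049] w 0.0257 j7 -140.2
turn rad [-0.002  0.002 -0.004] shift cm (after turn) [0.061 0.194 0.07 ] (now) [0.062 0.194 0.07 ]
```

```bash
python3 -m creep '[[0,0,0.06,0,0,0,0],[0,0,0.06,0,0,0,0],[0,0,0,0,0,0,0]]'|grep -E 'pos|force'; python3 -m creep '[[0,0,0.06,0,0,0,0],[0,0,0.06,0,0,0,0],[0,0,0,0,0,0,0]]'|grep -E 'pos|rot|force'
```

```text
tool_pos: [0.5011, 0.3036, 0.1327]
force: [0.2, -0.5, -2.4]
tool_pos: [0.5011, 0.3038, 0.1327]
tool_rot: [-179.8, 0.1, -91.0]
force: [-1.2, -0.6, -2.2]
```

```bash
python3 -m creep '[[0,0,0,0,0,0,0.36],[0,0,0,0,0,0,0.45],[0,0,0,0,0,0,0.7],[0,0,0,0,0,0,1],[0,0,0,0,0,0,1],[0,0,0,0,0,0,1],[0,0,0,0,0,0,1],[0,0,-0.5,0,0,0,1],[0,0,-1,0,0,0,1],[0,0,-2,0,0,0,1],[0,0,-2,0,0,0,1],[0,0,-2,0,0,0,1],[0,0,-2,0,0,0,1],[0,0,-2,0,0,0,1],[0,-1,-1,0,0,0,1],[0,0,0,0,0,0,1]]'; python3 go.py .42 .35 .3 -91; python3 - <<'E'
from h import *
np.set_printoptions(precision=4,suppress=True)
c=cam('wrist'); P=cloud(c);Z=P[...,2]
for n,a,b in(('grip',.097,.115),('head',.047,.062),('board',.007,.018)):
    m=((Z>a)&(Z<b)&(np.hypot(P[...,0]-.5,P[...,1]-.3)<.13)).astype(np.uint8); l=cv2.connectedComponentsWithStats(m); m=l[1]==1+l[2][1:,4].argmax()
    print(n,m.sum(),cv2.minAreaRect(P[m][:,:2].astype(np.float32)),np.median(Z[m]))
c=cam('top'); cv2.imwrite('pics/t8.png',cv2.resize(c['frame'][140:240,195:425],None,fx=3.4,fy=3.4,interpolation=cv2.INTER_CUBIC))
a=np.radians(9.7); ex=np.array([np.cos(a),np.sin(a)]); ey=np.array([-np.sin(a),np.cos(a)]); tc=np.array([.533,-.0675])
v,u=np.mgrid[150:230,340:405]; X=ray(c,np.stack([u,v],-1).reshape(-1,2),.02)[:,:2]-tc
g=c['frame'][150:230,340:405].min(2).ravel(); m=g>160
p=np.c_[X@ex,X@ey][m]; p=p[(abs(p[:,0])<.07)&(p[:,1]<-.06)&(p[:,1]>-.15)]
print(len(p),'y range',p[:,1].min(),p[:,1].max(),cv2.minAreaRect(p.astype(np.float32)))
E
```

```text
time_s: 28.35
tool_pos: [0.5113, 0.3049, 0.2692]
tool_rot: [-179.5, 0.3, -90.9]
force: [0.3, -0.7, -0.4]
grip_width: 0.0866
t 28.35 pos [0.511 0.305 0.269] rot [-179.473    0.299  -90.908] F [ 0.285 -0.692 -0.433] M [0.039 0.01  0.003] w 0.0866 j7 -135.3
turn rad [-0.009  0.005  0.002] shift cm (after turn) [-4.347  9.205 -3.08 ] (now) [-4.378  9.17  -3.142]
grip 1216 ((0.5004926919937134, 0.3040199875831604), (0.025949809700250626, 0.035681724548339844), 88.53150939941406) 0.10548989998311403
head 3044 ((0.5038208961486816, 0.3040589690208435), (0.042009733617305756, 0.11386460810899734), 88.89230346679688) 0.053766890580315946
board 9479 ((0.5075910091400146, 0.30307435989379883), (0.12078314274549484, 0.1553768813610077), 89.21839904785156) 0.011868533732715458
594 y range -0.13331691327198103 -0.060408514339915384 ((-0.005909513682126999, -0.09954434633255005), (0.11830085515975952, 0.07337656617164612), 5.793689250946045)
```

View pics/t8.png

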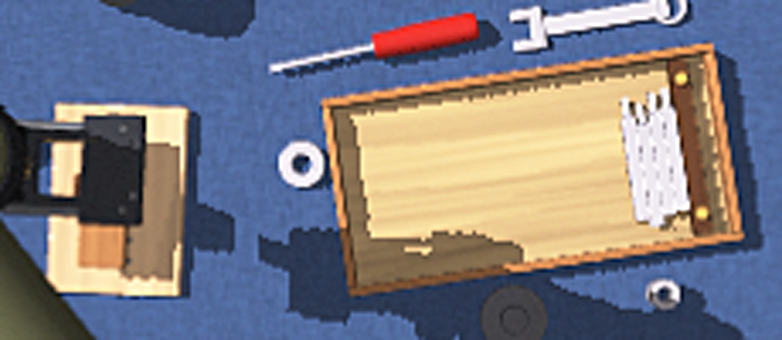

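The top view shows the rake standing on its board and the punches packed in a block at crop (622–693, 95–228) against the bar. The bystanders are in place. I'll make one numeric check of the squareness and spacing before signing off.

```bash
python3 - <<'E'
from h import *
np.set_printoptions(precision=4,suppress=True)
c=cam('top')
a=np.radians(9.8); ex=np.array([np.cos(a),np.sin(a)]); ey=np.array([-np.sin(a),np.cos(a)]); tc=np.array([.533,-.0675])
f=c['frame'].astype(int); sat=f.max(2)-f.min(2); M=(sat<45)&(f.min(2)>110)
v,u=np.mgrid[160:212,372:402]; X=ray(c,np.stack([u,v],-1).reshape(-1,2),.02)[:,:2]-tc
p=np.c_[X@ex,X@ey]; m=M[160:212,372:402].ravel(); p=p[m]; print(len(p))
E_=[]
for x0 in np.arange(-.055,.03,.01):
    q=p[(p[:,0]>=x0)&(p[:,0]<x0+.01),1]
    if len(q)>3: E_.append([x0+.005,q.min(),q.max()]); print(np.array(E_[-1]))
E_=np.array(E_)
for k in(1,2): print(np.degrees(np.arctan(np.polyfit(E_[:,0],E_[:,k],1)[0])))
print('width',np.median(E_[:,2]-E_[:,1]))
E
```

```text
565
[-0.05   -0.133  -0.0861]
[-0.04   -0.1314 -0.0845]
[-0.03   -0.1328 -0.0843]
[-0.02   -0.1333 -0.0847]
[-0.01   -0.1331 -0.0861]
[ 0.     -0.1315 -0.0845]
[ 0.01   -0.1329 -0.0843]
[ 0.02   -0.1318 -0.0847]
[ 0.03   -0.1332 -0.0861]
-0.01777399892663368
-0.0563502528815777
width 0.047052340033427884
```

The block is square within 0.1° and 47–48 mm wide, and four touching punches make 48 mm.

```bash
python3 -c "
from cell import env,order
print(env.get_obs()['time_s'],order.sign_off())"
```

```text
the job is handed in; nothing more can be done
28.5 None
```

I combed the four punches into a tight row against the stop bar, leaned on it, and stood the rake back on its board. I handed the job in at 28.5 s; no verdict is reported.

- **Push:** the force rose to about 12 N and stayed at 11–12 N for the last second or so. That is the wrist reading along the tray. I could not measure the force on each punch or on the stop directly.
- **Row:** the last top view showed the block square within about 0.1° and 47–48 mm wide, where four touching punches make 48 mm. Its stop-side face was at tray y ≈ -0.133.
- **Rake:** it is released and upright. The grip is within about 2 mm of the board centre, and the grip and head heights match the rake standing on its tines.
- **Bystanders:** those visible around the tray in the last top view had not moved. The hammer and oil can were outside that crop, so I did not recheck them at the end.
- **Disagreements:** the top and wrist cameras differed by about 3 mm in x. During the lean the rake tilted about 1°, and the wrist showed about 5 N of upward force. The tine tips stayed about 3 mm above the floor by my height estimate.
- **Failed check:** my first row measurement was spoiled by tray floor in the mask, so I redid it with a stricter one.

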